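Draw the vacuum pump on the canister's valve and hold

ROBOT

A 6-joint arm with a two-finger parallel gripper is mounted at the origin on the work surface. World frame = base frame: x ahead of the robot, y to its left, z up, the work surface at z = 0. Lengths are in m, angles in rad, forces in N, time in s.
With the tool pointing down it reaches from about 0.4 to 0.925 m from the base axis. Payload 12.5 kg.
Tool frame: the origin (TCP) lies on the centre line of the jaws, within the pads' length; the fingertips stand 11 mm ahead of it and the grasp point (between the pads) lies 8 mm behind it; z points along the fingers, y is the line along which they close (so a half turn about z gives the same grasp; the last joint's range is limited). The gripper opens to 95 mm and grips with 3 to 60 N. Pads are 20 mm wide; open, the fingers measure 119 mm over their backs; the gripper's body (75 mm by 180 mm) begins 59 mm behind the grasp point.
Start: joints at [1.122, 0.491, 1.559, -0, 1.092, -0.106], TCP at [0.21, 0.589, 0.226] pointing down, gripper open.
Joint ranges: [-3.1, 3.1], [-0.84, 2.19], [0.05, 2.79], [-1.13, 4.28], [0.06, 2.93], [-2.69, 2.69]. Speed limits (rad/s): [2.22, 2.22, 2.79, 3.14, 3.14, 3.14].

INTERFACE

Orientations are given as a rotation vector (axis times angle).
In Python, from cell import readout, vision, env gives the robot as it stands.
- The arm moves only by the tool jog_arm, never from a script. Its argument "increments" is a list of rows, each an object with "linear": the shift along the tool's x, y, z in units of 25 mm (1.0 is 25 mm), a list of three; "twist": the turn, a rotation vector about the tool's x, y, z in units of 10 degrees (1.0 is 10 degrees), a list of three; "jaw": the closure, from 0 (fully open) to 1 (shut). A call has 1 to 5 rows; each row is the pose to reach, as a shift and turn from the pose commanded when the call began, along the tool's axes at that moment; what a row does not reach only later rows make up. A row lasts 1/8 s, in which the tool goes at most 62.5 mm and 10.7 degrees, less where a joint would pass 70% of its speed; a pose out of reach is approached as far as the arm can. A call with a gripper value outside its range is refused whole. The fingers move at their own pace and stop on an object; "grip_force" is the grip in N (left out, the last holds). Time passes only in rows, so rows that repeat a pose let the fingers close. It gives the time, the measured TCP pose, the force, the opening and the grip force at its end, in the units of the state.
- readout.observe(): the state, without advancing time (a new reading comes with each control period).
- vision.capture(name): name is "scene" or "top"; returns (picture, depth): 400x640x3 uint8, red, green, blue; 400x640 float32, m along the optical axis (not along the pixel's ray), 0 where there is no reading.
- vision.calibration(name): a dict with "intrinsics" (3x3 intrinsics, pixels), "R" (3x3) and "t" (3): a world point X has camera coordinates R X + t. Camera axes: x right, y down, z forward; pixel columns grow to the right and rows downward; lengths in m; the calibration is good to about 2 mm. A picture is of the moment at which its call begins. calibration takes no time and is no camera call.
- env.sign_off(): hands the job in; it is judged then, once.
The state is a dict: "time_s": time; "joint_positions": joint angles; "qvel": joint speeds; "effort": joint torques, N m; "tcp_pos": TCP position; "tcp_rot": TCP orientation; "ft_force": force on the tool from outside, world axes, zero at the start; "wrist_torque": the same for the moment, N m; "width": finger opening in m; "grip_force": force on a finger pad.
Only numpy, scipy, OpenCV 4.12 (cv2) and the standard library are available. Lean on these libraries where they do the work, as an engineer would, in place of code of your own. Each camera call takes 0.05 s, during which the arm holds its last target. There are 200 camera calls.

TASK

Test the seal of the vacuum storage canister: take the hand pump by its barrel and set it squarely down over the valve button in the canister's lid, and let go of the barrel. Then take the pump's handle and draw it straight up to about half of its travel, without letting it bind and without lifting or tipping the pump off the lid. Finish while still holding the handle up there; leave everything else where it stands.

Things in the scene. Friction and masses are not known exactly. Their poses are not given: they have to be found in the camera images.
- pump: The hand pump's barrel: upright white tube 48 mm in diameter, grey cap, black bell foot (60 mm diameter, 11 mm high); 92 mm tall, 0.36 to 0.55 kg, loose. Starts standing, handle down (128 mm over all). Origin: centre of the underside; z up. A recess below (32 mm wide, 10 mm deep) goes over the valve button. Grip the barrel from above, 60 mm up, a finger each side of the handle.
- pump_mouth (a point): Centre of the top of the barrel's cap, 92 mm above the underside: the mouth of the 14 mm bore from which the rod comes. z: along the barrel, up.
- plunger: The pump's handle, rod and piston, one loose piece (0.06 to 0.13 kg): black knob 34 mm in diameter, from 6 to 36 mm above the origin, on a grey collar; 12 mm steel rod below, 1 mm play in the bore. Origin: under the collar; z: along the rod, up. Down, the origin is at pump_mouth. It slides 60 mm up to its stop, then lifts the pump; pulled askew it binds; let go, it sinks back.
- canister: The vacuum storage canister: a full brushed steel tin with a grey lid, 114 mm in diameter and 94 mm high without the button, 1.3 kg, loose. Unlike the other tin it has a valve button in the middle of its lid. Origin: centre of its underside; z up.
- valve_seat (a point): Centre of the canister lid's top face, 94 mm above the worktop, at the foot of the black rubber valve button (26 mm in diameter at the foot, tapering to 16 mm at its top 8 mm higher). The underside of the seated pump lies here.
- jar: Bystander: a steel tin of the same size as the canister with a plain flat lid (94 mm high), 1.3 kg. Origin: centre of its underside.
- mill: Bystander: a waisted dark wooden pepper mill, 52 mm in diameter at the foot, 107 mm tall. Origin: centre of its underside.
- mug: Bystander: a white mug 82 mm in diameter, 95 mm tall. Origin: centre of its underside.
- spice_tin: Bystander: a small steel spice tin with a flat lid, 60 mm in diameter, 45 mm tall. Origin: centre of its underside.
- spoon: Bystander: a wooden spoon 200 mm long lying on the worktop. Origin: its middle, on the worktop.
Mind the look-alikes: they are no part of the job. Leave any green or pink look-alike of the plunger alone.

How it is judged:
On the way:
1. the pump stands squarely over the valve button on the canister's lid, handle still down, barrel let go (horizontal distance between pump and valve_seat below 0.006 m and z of pump in the frame of valve_seat below 0.004 m and angle between the z axis of pump and the z axis of canister, either way round below 0.06 rad and z of plunger in the frame of pump_mouth below 0.01 m and contact force between pump and the fingers below 0.3 N), for 0.2 s.
At the end, for the whole second after the job is handed in: The fingers hold the handle still, drawn 21 to 39 mm (of 60), the rod pressing on the barrel with under 6 N; the pump, otherwise untouched, sits over the valve button (6 mm sideways, 4 mm in height, 0.06 rad of upright) on the canister, which stands on the worktop (z of plunger in the frame of pump_mouth between 0.021 and 0.039 m and contact force between plunger and the fingers above 1 N and contact force between plunger and pump below 6 N and linear speed of plunger below 0.01 m/s and contact force between pump and the arm below 0.3 N and contact force between pump and the fingers below 0.3 N and horizontal distance between pump and valve_seat below 0.006 m and z of pump in the frame of valve_seat below 0.004 m and angle between pump's own z axis and vertical below 0.06 rad and angle between canister's own z axis and vertical below 0.05 rad and height (world z) of canister below 0.01 m); the arm keeps its last pose, push and grip.
It fails at once if the handle is drawn while the pump is not seated on the canister's lid, or lifts or tips the pump off it (z of plunger in the frame of pump_mouth above 0.012 m and (z of pump in the frame of valve_seat above 0.006 m or horizontal distance between pump and valve_seat above 0.012 m or angle between pump's own z axis and vertical above 0.12 rad)).
It fails at once if the rod binds: it presses on the barrel with more than 15 N while drawn (z of plunger in the frame of pump_mouth above 0.006 m and contact force between plunger and pump above 15 N).
It fails at once if the pump is dropped onto the lid from above (horizontal distance between pump and valve_seat below 0.05 m and z of pump in the frame of valve_seat above 0.015 m and contact force between pump and the fingers below 0.05 N).
It fails at once if something else is shoved out of its place (more than 30 mm), the canister included (distance of any of canister, jar, mill, mug, spice_tin, spoon from where it was at the start of the episode above 0.03 m).
It also fails if it takes over 58 s, if anything falls off the work surface, if the arm or the gripper's body presses on something with over 40 N, if the wrist force passes 120 N, or if a joint passes its speed limit or range.

## Working session

There is one attempt and no reset: what is moved stays moved. The work goes in short steps, Python scripts to look and compute and a tool call to move; the robot and the scene stay as the last step left them, time stands still between calls to the robot, and variables do not carry over. Pictures are saved under pics/ and viewed, at most 10 in all, crops included, and the job is handed in when it is done.

Besides the shell and the picture viewer there is one more tool, called as name(argument=value, ...) on one line, values as JSON. jog_arm: Moves the arm, as the interface text tells. Its arguments: {"type":"object","properties":{"increments":{"type":"array","items":{"type":"object","properties":{"linear":{"type":"array","items":{"type":"number"}},"twist":{"type":"array","items":{"type":"number"}},"jaw":{"type":"number"}}}},"grip_force":{"type":"number"}},"required":["increments"]}

```bash
ls; mkdir -p pics
python3 - <<'E'
from cell import readout, vision, env
import cv2, numpy as np
s=readout.observe();print(s)
for n in("scene","top"):
    p,d=vision.capture(n);np.savez(f"pics/{n}.npz",p=p,d=d);cv2.imwrite(f"pics/{n}0.png",p[:,:,::-1])
    c=vision.calibration(n);print(n,c)
E
```

```text
pics
{'time_s': 0.0, 'joint_positions': array([ 1.12245013e+00,  4.91539627e-01,  1.55945224e+00, -1.74403833e-05,
        1.09168080e+00, -1.05595118e-01]), 'qvel': array([-0.00038364, -0.00082771,  0.0003058 , -0.00031311,  0.00047507,
        0.00039823]), 'effort': array([-8.21139529e-04, -6.12666464e+01, -2.58198613e+01,  6.92461780e-02,
        4.81465389e-02, -1.82305166e-05]), 'tcp_pos': array([0.20992928, 0.58844563, 0.22507316]), 'tcp_rot': array([-5.35700262e-01, -3.09529724e+00,  1.63831636e-03]), 'ft_force': array([ 0.5713032 , -0.36628643,  0.44245919]), 'wrist_torque': array([ 0.03820094, -0.00895987, -0.0118855 ]), 'grip_force': 0.0, 'width': 0.0949526105404445}
scene {'intrinsics': array([[365.58792814,   0.        , 325.68259366],
       [  0.        , 365.58792814, 196.06815518],
       [  0.        ,   0.        ,   1.        ]]), 'R': array([[-0.8171289 ,  0.57645361,  0.00126414],
       [ 0.37276657,  0.53007065, -0.76162339],
       [-0.43971064, -0.62187325, -0.64801868]]), 't': array([ 0.43894616, -0.13211943,  1.13189179])}
top {'intrinsics': array([[496.44303092,   0.        , 325.76570285],
       [  0.        , 496.44303092, 203.71486449],
       [  0.        ,   0.        ,   1.        ]]), 'R': array([[-0.00348768, -0.99991375, -0.01266179],
       [-0.99428189,  0.00481889, -0.10667851],
       [ 0.10673032,  0.01221732, -0.99421294]]), 't': array([0.02500062, 0.57215808, 1.16926713])}
```

View pics/scene0.png

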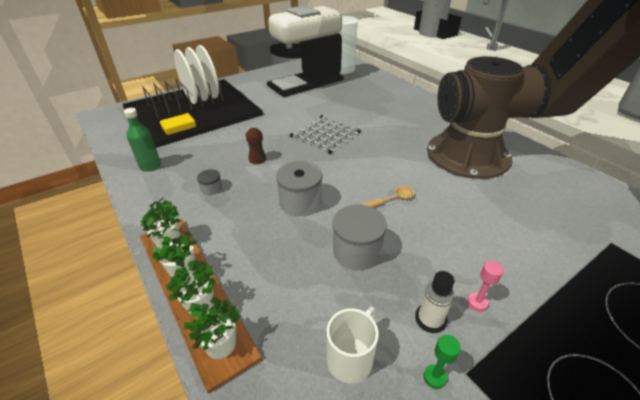

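View pics/top0.png

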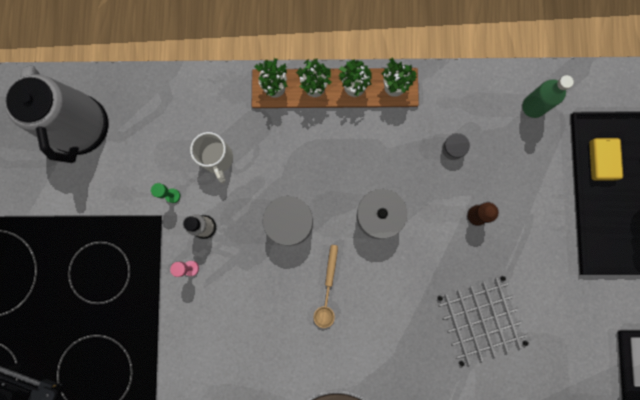

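The scene view shows the buttoned canister at (299,175), the plain jar at (360,225) and the pump, with its black knob, at (441,285). Green and pink look-alikes stand beside the pump. In the top view the button is at (382,213) and the knob at about (193,225).

```bash
cat > h.py <<'E'
import numpy as np, cv2
from cell import vision
def cloud(n,d):
    c=vision.calibration(n);K=c["intrinsics"];v,u=np.mgrid[0:400,0:640]
    X=np.stack([(u-K[0,2])/K[0,0]*d,(v-K[1,2])/K[1,1]*d,d],-1)
    W=(X-c["t"])@c["R"]; W[d<=0]=np.nan; return W
def proj(n,P):
    c=vision.calibration(n);q=c["intrinsics"]@(c["R"]@np.asarray(P,float)+c["t"]);return q[:2]/q[2]
def pix(n,u,v,z):
    c=vision.calibration(n);r=c["R"].T@np.linalg.inv(c["intrinsics"])@[u,v,1];o=-c["R"].T@c["t"];return o+r*(z-o[2])/r[2]
E
python3 - <<'E'
from h import *
ims=[]
for n,bs in(("top",((190,222,45),(382,213,45))),("scene",((437,300,45),(299,180,45)))):
    f=np.load(f"pics/{n}.npz");W=cloud(n,f["d"])
    for (u,v,r) in bs:
        ims.append(cv2.resize(f["p"][v-r//1:v+r,u-r:u+r,::-1],(300,300),interpolation=cv2.INTER_CUBIC))
        S=W[v-r:v+r,u-r:u+r].reshape(-1,3)
        for lo,hi in((.03,.08),(.088,.098),(.098,.106),(.12,.135)):
            k=S[(S[:,2]>lo)&(S[:,2]<hi)]
            if len(k)>5: print(n,u,v,(lo,hi),len(k),k.mean(0).round(4),k.min(0).round(4),k.max(0).round(4))
cv2.imwrite("pics/crop.png",np.vstack([np.hstack(ims[:2]),np.hstack(ims[2:])]))
f=np.load("pics/top.npz");W=cloud("top",f["d"])
print(np.nanmedian(W[250:300,210:260,2]), f["d"][225,193],W[213,382],W[200,382])
E
```

```text
top 190 222 (0.03, 0.08) 159 [0.5509 0.3088 0.0536] [0.424  0.2675 0.0301] [0.6388 0.4044 0.0796]
top 190 222 (0.088, 0.098) 163 [0.5252 0.3265 0.0923] [0.4249 0.3002 0.0881] [0.611  0.405  0.0979]
top 190 222 (0.098, 0.106) 34 [0.5462 0.3584 0.1022] [0.4274 0.304  0.0982] [0.6119 0.4001 0.1059]
top 190 222 (0.12, 0.135) 182 [0.52  0.323 0.128] [0.5046 0.3068 0.1208] [0.5362 0.3395 0.1333]
top 382 213 (0.03, 0.08) 29 [ 0.5074 -0.0698  0.0441] [ 0.4888 -0.1046  0.0308] [ 0.5356 -0.0514  0.0589]
top 382 213 (0.088, 0.098) 1793 [ 0.5433 -0.1054  0.0943] [ 0.4868 -0.1614  0.088 ] [ 0.5994 -0.0493  0.098 ]
top 382 213 (0.098, 0.106) 146 [ 0.5432 -0.1041  0.1002] [ 0.4955 -0.1553  0.098 ] [ 0.5981 -0.0538  0.1059]
scene 437 300 (0.03, 0.08) 468 [0.5313 0.3356 0.0537] [0.4237 0.305  0.03  ] [0.5469 0.359  0.0798]
scene 437 300 (0.088, 0.098) 252 [0.5277 0.3306 0.0905] [0.4306 0.3021 0.0881] [0.5464 0.3493 0.0979]
scene 437 300 (0.098, 0.106) 52 [0.5347 0.3324 0.1024] [0.5126 0.3125 0.0983] [0.6098 0.3919 0.1059]
scene 437 300 (0.12, 0.135) 289 [0.5243 0.3269 0.1257] [0.5065 0.3099 0.1201] [0.539  0.3423 0.1286]
scene 299 180 (0.03, 0.08) 775 [ 0.5648 -0.1073  0.0551] [ 0.5101 -0.3361  0.03  ] [ 0.6011 -0.0477  0.0798]
scene 299 180 (0.088, 0.098) 1198 [ 0.5493 -0.0817  0.0923] [ 0.4885 -0.3297  0.088 ] [0.6016 0.0971 0.0977]
scene 299 180 (0.098, 0.106) 32 [ 0.546  -0.1031  0.0999] [ 0.5378 -0.1141  0.0982] [ 0.5542 -0.0957  0.102 ]
0.00047312323504944864 1.1008502 [ 0.54270988 -0.10542099  0.10348145] [ 0.57348067 -0.10692311  0.0932297 ]
```

View pics/crop.png

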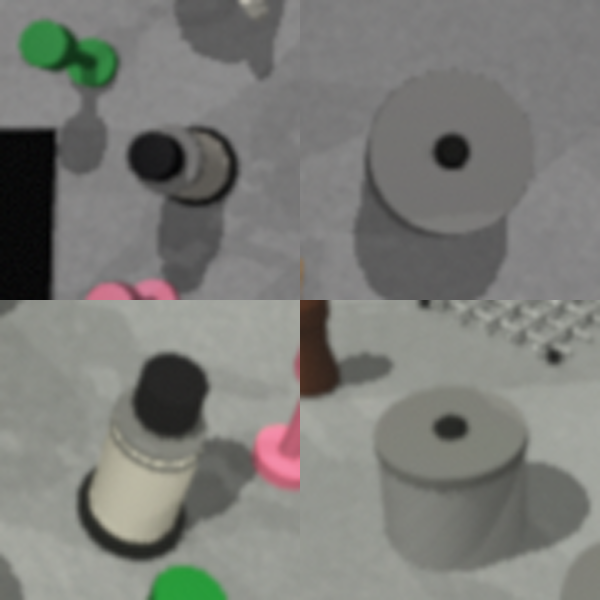

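The crops agree: the knob is at about (0.5215, 0.3245) with its top at 0.128. The button is at about (0.544, -0.105) on a lid at 0.094. Next I move above the pump with the jaws along world y.

```bash
cat >> h.py <<'E'
from scipy.spatial.transform import Rotation as Ro
from cell import readout
def go(p,R=Ro.from_matrix(np.array([[-1,0,0],[0,1,0],[0,0,-1.]]))):
    s=readout.observe();C=Ro.from_rotvec(s["tcp_rot"])
    print("lin",(C.inv().apply(np.array(p)-s["tcp_pos"])/.025).round(3),"tw",(np.degrees((C.inv()*R).as_rotvec())/10).round(3))
    print(s["tcp_pos"].round(4),s["ft_force"].round(2),s["width"].round(4),s["grip_force"],s["time_s"])
E
python3 -c "
from h import *
go([.5215,.3245,.20])"
```

```text
lin [-15.285  -5.755   1.009] tw [-5.000e-03 -1.000e-03 -1.964e+00]Traceback (most recent call last):
  File "<string>", line 3, in <module>
    go([.5215,.3245,.20])
    ~~^^^^^^^^^^^^^^^^^^^
  File "h.py", line 16, in go
    print(s["tcp_pos"].round(4),s["ft_force"].round(2),s["width"].round(4),s["grip_force"],s["time_s"])
                                                       ^^^^^^^^^^^^^^^^
AttributeError: 'float' object has no attribute 'round'
```

jog_arm(increments=[{"linear": [-15.285,-5.755,0.0],"twist": [0,0,-1.964],"jaw": 0},{"linear": [-15.285,-5.755,0.0],"twist": [0,0,-1.964],"jaw": 0},{"linear": [-15.285,-5.755,0.5],"twist": [0,0,-1.964],"jaw": 0},{"linear": [-15.285,-5.755,1.0],"twist": [0,0,-1.964],"jaw": 0},{"linear": [-15.285,-5.755,1.0],"twist": [0,0,-1.964],"jaw": 0}])

```text
time_s: 0.72
tcp_pos: [0.4472, 0.3874, 0.2102]
tcp_rot: [0.0, -3.141, 0.0]
ft_force: [0.6, 1.0, 0.5]
width: 0.0952
grip_force: 0.0
```

```bash
sed -i 's/s\["width"\].round(4)/s["width"]/' h.py; python3 -c "
from h import *
go([.5215,.3245,.20])"
```

```text
lin [-2.972 -2.515  0.409] tw [-0.    -0.001  0.001]
[0.4472 0.3874 0.2102] [0.56 1.04 0.46] 0.09517189927636344 0.0 0.725
```

jog_arm(increments=[{"linear": [0,0,0],"twist": [0,0,0],"jaw": 0},{"linear": [0,0,0],"twist": [0,0,0],"jaw": 0}])

```text
time_s: 0.98
tcp_pos: [0.4457, 0.3889, 0.2103]
tcp_rot: [-0.001, -3.141, 0.0]
ft_force: [-0.8, 0.7, 0.8]
width: 0.095
grip_force: 0.0
```

```bash
python3 -c "
from h import *
go([.5215,.3245,.18])"
```

```text
lin [-3.036 -2.573  1.21 ] tw [-0.001 -0.004 -0.004]
[0.4457 0.3889 0.2103] [-0.76  0.7   0.79] 0.09502760656340895 0.0 0.975
```

jog_arm(increments=[{"linear": [-3.03,-2.57,1.2],"twist": [0,0,0],"jaw": 0},{"linear": [-3.03,-2.57,1.2],"twist": [0,0,0],"jaw": 0},{"linear": [-3.03,-2.57,1.2],"twist": [0,0,0],"jaw": 0},{"linear": [-3.03,-2.57,1.2],"twist": [0,0,0],"jaw": 0}])

```text
time_s: 1.48
tcp_pos: [0.5206, 0.3259, 0.1808]
tcp_rot: [0.002, -3.141, -0.0]
ft_force: [-0.4, -0.2, 0.9]
width: 0.0952
grip_force: 0.0
```

Run:
```python
from h import *
go([.5215,.3245,.066])
p,d=vision.capture("scene")
cv2.imwrite("pics/s1.png",cv2.resize(p[190:350,340:540,::-1],(800,640)[0:1]+(600,)))
```

```text
lin [-0.035 -0.056  4.591] tw [ 0.001 -0.001  0.008]
[0.5206 0.3259 0.1808] [-0.43 -0.25  0.91] 0.09522267496090492 0.0 1.475
```

View pics/s1.png

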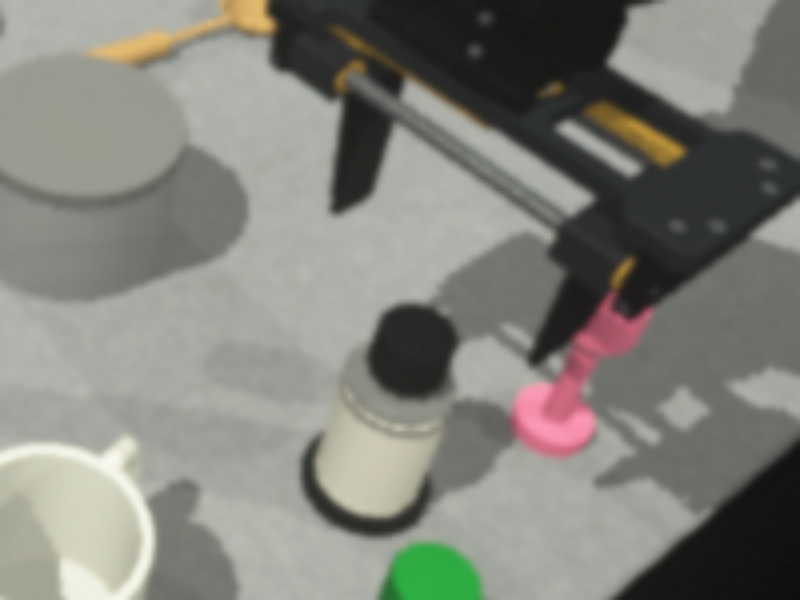

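The jaws straddle the knob: the fingertips are at crop (330,210) and (535,360), the knob at (413,330). Both look-alikes are clear of the fingers, so I descend.

jog_arm(increments=[{"linear": [-0.035,-0.05,1.5],"twist": [0,0,0],"jaw": 0},{"linear": [-0.035,-0.05,2.6],"twist": [0,0,0],"jaw": 0},{"linear": [-0.035,-0.05,3.6],"twist": [0,0,0],"jaw": 0},{"linear": [-0.035,-0.05,4.2],"twist": [0,0,0],"jaw": 0},{"linear": [-0.035,-0.05,4.55],"twist": [0,0,0],"jaw": 0}])

```text
time_s: 2.15
tcp_pos: [0.5221, 0.3241, 0.0666]
tcp_rot: [-0.002, 3.141, 0.0]
ft_force: [-0.3, 0.4, 0.0]
width: 0.0953
grip_force: 0.0
```

jog_arm(increments=[{"linear": [0,0,0],"twist": [0,0,0],"jaw": 0},{"linear": [0,0,0.05],"twist": [0,0,0],"jaw": 0}])

```text
time_s: 2.4
tcp_pos: [0.5229, 0.3236, 0.0663]
tcp_rot: [-0.0, 3.14, 0.001]
ft_force: [-1.3, -0.1, 0.6]
width: 0.095
grip_force: 0.0
```

Run:
```python
from h import *
go([.5215,.3245,.064])
p,d=vision.capture("scene")
cv2.imwrite("pics/s2.png",cv2.resize(p[210:350,360:540,::-1],(772,600)))
print(proj("scene",[.5215,.3245,.128]),proj("scene",[.5215,.3245,0]))
```

```text
lin [0.055 0.034 0.093] tw [0.004 0.007 0.001]
[0.5229 0.3236 0.0663] [-1.31 -0.09  0.57] 0.09499914827783802 0.0 2.4
[444.04716076 277.0146728 ] [429.95286359 318.29144968]
```

View pics/s2.png

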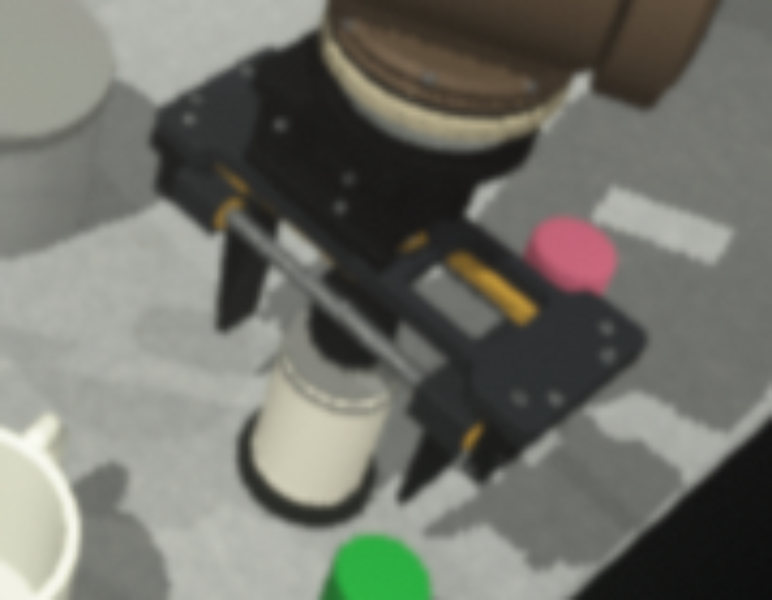

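jog_arm(increments=[{"linear": [0,0,0.08],"twist": [0,0,0],"jaw": 0.3},{"linear": [0,0,0.08],"twist": [0,0,0],"jaw": 0.45},{"linear": [0,0,0.08],"twist": [0,0,0],"jaw": 0.7},{"linear": [0,0,0.08],"twist": [0,0,0],"jaw": 0.7},{"linear": [0,0,0.08],"twist": [0,0,0],"jaw": 0.7}], grip_force=25)

```text
time_s: 3.08
tcp_pos: [0.5226, 0.3234, 0.0635]
tcp_rot: [0.0, 3.142, 0.0]
ft_force: [-1.2, -0.6, 0.3]
width: 0.0508
grip_force: 0.0
```

jog_arm(increments=[{"linear": [0,0,0],"twist": [0,0,0],"jaw": 0.7},{"linear": [0,0,0],"twist": [0,0,0],"jaw": 0.7},{"linear": [0,0,0],"twist": [0,0,0],"jaw": 0.7}])

```text
time_s: 3.45
tcp_pos: [0.5226, 0.3235, 0.0636]
tcp_rot: [-0.0, 3.141, 0.0]
ft_force: [-0.6, 1.2, -0.3]
width: 0.047
grip_force: 25.0
```

jog_arm(increments=[{"linear": [0,0,-0.4],"twist": [0,0,0],"jaw": 0.7},{"linear": [0,0,-1.4],"twist": [0,0,0],"jaw": 0.7},{"linear": [0,0,-2.8],"twist": [0,0,0],"jaw": 0.7},{"linear": [0,0,-4.2],"twist": [0,0,0],"jaw": 0.7},{"linear": [0,0,-5.4],"twist": [0,0,0],"jaw": 0.7}])

```text
time_s: 4.08
tcp_pos: [0.5222, 0.3231, 0.2]
tcp_rot: [-0.0, -3.141, 0.0]
ft_force: [0.7, 1.2, -5.8]
width: 0.0469
grip_force: 25.0
```

jog_arm(increments=[{"linear": [0,0,0],"twist": [0,0,0],"jaw": 0.7},{"linear": [0,0,0],"twist": [0,0,0],"jaw": 0.7},{"linear": [0,0,0],"twist": [0,0,0],"jaw": 0.7}])

```text
time_s: 4.45
tcp_pos: [0.522, 0.3231, 0.197]
tcp_rot: [-0.0, -3.139, 0.002]
ft_force: [-0.2, -0.7, -6.4]
width: 0.0474
grip_force: 25.0
```

```bash
python3 -c "
from h import *
go([.5226+.023,.3235-.4295,.199])"
```

```text
lin [ -0.943 -17.164  -0.065] tw [-0.006 -0.013 -0.   ]
[0.522  0.3231 0.197 ] [-0.2  -0.66 -6.36] 0.04742859222702059 24.990717878972646 4.45
```

jog_arm(increments=[{"linear": [-0.1,-1.2,-0.3],"twist": [0,0,0],"jaw": 0.7},{"linear": [-0.2,-3.0,-0.3],"twist": [0,0,0],"jaw": 0.7},{"linear": [-0.4,-4.8,-0.3],"twist": [0,0,0],"jaw": 0.7},{"linear": [-0.5,-6.6,-0.3],"twist": [0,0,0],"jaw": 0.7},{"linear": [-0.6,-8.4,-0.3],"twist": [0,0,0],"jaw": 0.7}])

```text
time_s: 5.08
tcp_pos: [0.5373, 0.1119, 0.2051]
tcp_rot: [0.0, -3.14, 0.0]
ft_force: [0.6, 0.1, -5.6]
width: 0.0473
grip_force: 25.0
```

jog_arm(increments=[{"linear": [-0.1,-1.8,0],"twist": [0,0,0],"jaw": 0.7},{"linear": [-0.2,-3.6,0],"twist": [0,0,0],"jaw": 0.7},{"linear": [-0.3,-5.4,0],"twist": [0,0,0],"jaw": 0.7},{"linear": [-0.34,-7.0,0],"twist": [0,0,0],"jaw": 0.7},{"linear": [-0.34,-8.0,0],"twist": [0,0,0],"jaw": 0.7}])

```text
time_s: 5.7
tcp_pos: [0.5457, -0.0884, 0.205]
tcp_rot: [-0.002, -3.14, -0.001]
ft_force: [0.6, -0.3, -6.1]
width: 0.0474
grip_force: 25.0
```

jog_arm(increments=[{"linear": [0,-0.4,0.2],"twist": [0,0,0],"jaw": 0.7},{"linear": [0,-0.76,0.2],"twist": [0,0,0],"jaw": 0.7},{"linear": [0,-0.76,0.2],"twist": [0,0,0],"jaw": 0.7},{"linear": [0,-0.76,0.2],"twist": [0,0,0],"jaw": 0.7}])

```text
time_s: 6.2
tcp_pos: [0.5461, -0.1049, 0.201]
tcp_rot: [-0.001, 3.142, 0.0]
ft_force: [0.0, 0.8, -6.4]
width: 0.0472
grip_force: 25.0
```

Run:
```python
from h import *
go([.5453,-.1055,.1975])
for n,(u,v,r,w) in(("scene",(299,170,60,400)),("top",(382,213,60,400))):
    p,d=vision.capture(n);np.savez(f"pics/{n}1.npz",p=p,d=d)
    cv2.imwrite(f"pics/{n}_b.png",cv2.resize(p[v-r:v+r,u-r:u+r,::-1],(w,w),interpolation=cv2.INTER_CUBIC))
a=cv2.imread("pics/scene_b.png");b=cv2.imread("pics/top_b.png");cv2.imwrite("pics/b.png",np.hstack([a,b]))
s=readout.observe()["tcp_pos"]
print("pump foot pred scene",proj("scene",[s[0],s[1],s[2]-.0635]),"seat",proj("scene",[.5445,-.105,.094]))
```

```text
lin [ 0.032 -0.023  0.142] tw [0.001 0.    0.004]
[ 0.5461 -0.1049  0.201 ] [ 0.05  0.79 -6.37] 0.047169041930274304 24.99076019274071 6.2
pump foot pred scene [297.19136702 158.5809486 ] seat [298.62001562 173.07836588]
```

View pics/b.png

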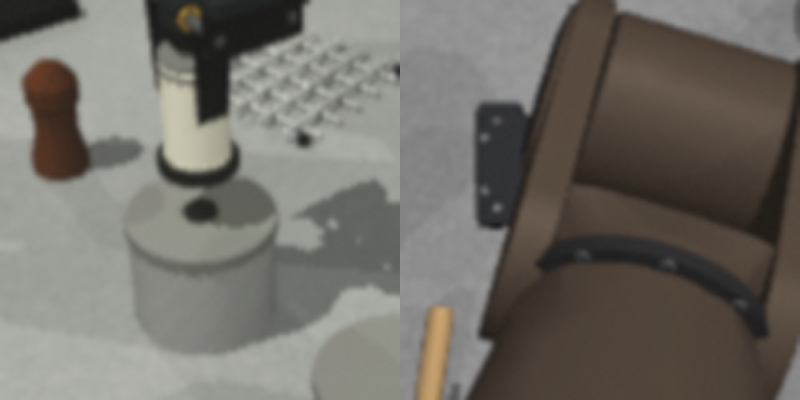

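Scene crop: the pump hangs upright over the lid, its foot centred at about (198,162) and the button at (201,209). The top view is blocked by the arm. I fit both cylinders from the scene depth to get the offset between them.

Run:
```python
from h import *
from scipy.optimize import least_squares
f=np.load("pics/scene1.npz");W=cloud("scene",f["d"]);p=f["p"].astype(int)
def fit(m,r,c0):
    S=W[m];q=least_squares(lambda c:np.hypot(S[:,0]-c[0],S[:,1]-c[1])-r,c0,loss="soft_l1",f_scale=.001)
    print(m.sum(),q.x.round(4),np.std(q.fun).round(4))
near=np.hypot(W[...,0]-.545,W[...,1]+.105)
z=W[...,2]
fit((near<.035)&(z>.152)&(z<.2)&(p[...,2]>110),.024,[.545,-.105])
fit((near<.035)&(z>.139)&(z<.147)&(p.sum(-1)<180),.030,[.545,-.105])
fit((near<.065)&(z>.02)&(z<.085),.057,[.545,-.105])
# contrast silhouettes: foot columns
for zz,xy in((.1375,(.5445,-.105)),(.094,(.5445,-.105)),(.102,(.5445,-.105))): print(zz,proj("scene",[*xy,zz]))
g=p.sum(-1)
for v in (214-0,):pass
for v in range(155,166): 
    c=np.where(g[v,280:320]<200)[0]; print(v,(c.min()+280,c.max()+280) if len(c) else None)
b=[(u,v) for v in range(168,182) for u in range(288,312) if g[v,u]<170]; print(np.mean(b,0),len(b))
```

```text
311 [ 0.5449 -0.1035] 0.0012
69 [ 0.5445 -0.1035] 0.0015
821 [ 0.5438 -0.1067] 0.0012
0.1375 [297.76495701 158.38889292]
0.094 [298.62001562 173.07836588]
0.102 [298.4668205  170.44655149]
155 (np.int64(309), np.int64(309))
156 (np.int64(309), np.int64(309))
157 (np.int64(287), np.int64(309))
158 (np.int64(287), np.int64(309))
159 (np.int64(287), np.int64(309))
160 (np.int64(287), np.int64(309))
161 (np.int64(288), np.int64(308))
162 (np.int64(288), np.int64(308))
163 (np.int64(289), np.int64(307))
164 (np.int64(291), np.int64(306))
165 (np.int64(294), np.int64(303))
[299.11363636 172.68181818] 44
```

Run:
```python
from h import *
from scipy.optimize import least_squares
for n in("scene","top"):
    f=np.load(f"pics/{n}.npz");W=cloud(n,f["d"]);p=f["p"].astype(int).sum(-1)
    near=np.hypot(W[...,0]-.544,W[...,1]+.105)
    m=(near<.066)&(abs(W[...,2]-.094)<.003);S=W[m][:,:2]
    print(n,"lid z",np.median(W[...,2][near<.04]),"enclosing",cv2.minEnclosingCircle(S.astype(np.float32)))
    # button foot dark blob, back-projected at mid height .098
    u0,v0=proj(n,[.544,-.105,.098]).round().astype(int)
    b=np.array([(u,v) for v in range(v0-10,v0+11) for u in range(u0-12,u0+13) if p[v,u]<200]);print("button",len(b),b.mean(0),pix(n,*b.mean(0),.099))
    u0,v0=proj(n,[.5215,.3245,.128]).round().astype(int)
    k=W[v0-25:v0+25,u0-25:u0+25];k=k[(abs(k[...,2]-.128)<.003)][:,:2]
    print("knob top enclosing",len(k),cv2.minEnclosingCircle(k.astype(np.float32)),k.mean(0))
```

```text
scene lid z 0.09251071733583262 enclosing ((0.5457603931427002, -0.10338974744081497), 0.05795861408114433)
button 47 [299.         172.74468085] [ 0.54638052 -0.09980422  0.099     ]
knob top enclosing 226 ((0.5225006341934204, 0.32561802864074707), 0.016773130744695663) [0.52254063 0.32608387]
top lid z 0.09467169414162055 enclosing ((0.5437616109848022, -0.10541566461324692), 0.056897714734077454)
button 91 [382.         213.10989011] [ 0.54285352 -0.1058706   0.099     ]
knob top enclosing 144 ((0.5200012922286987, 0.3240448832511902), 0.016846831887960434) [0.52000254 0.32336645]
```

Both cameras give the same displacement, about (0.0234, -0.429), so the TCP is already over the target. I lower gently.

jog_arm(increments=[{"linear": [0,0,0.4],"twist": [0,0,0],"jaw": 0.7},{"linear": [0,0,0.8],"twist": [0,0,0],"jaw": 0.7},{"linear": [0,0,1.15],"twist": [0,0,0],"jaw": 0.7},{"linear": [0,0,1.35],"twist": [0,0,0],"jaw": 0.7},{"linear": [0,0,1.45],"twist": [0,0,0],"jaw": 0.7}])

```text
time_s: 6.92
tcp_pos: [0.546, -0.1056, 0.1644]
tcp_rot: [-0.0, -3.141, -0.0]
ft_force: [-0.2, -1.2, -5.5]
width: 0.0465
grip_force: 25.0
```

jog_arm(increments=[{"linear": [0,0,0.04],"twist": [0,0,0],"jaw": 0.7},{"linear": [0,0,0.08],"twist": [0,0,0],"jaw": 0.7},{"linear": [0,0,0.12],"twist": [0,0,0],"jaw": 0.7},{"linear": [0,0,0.16],"twist": [0,0,0],"jaw": 0.7},{"linear": [0,0,0.16],"twist": [0,0,0],"jaw": 0.7}])

```text
time_s: 7.55
tcp_pos: [0.546, -0.1056, 0.1607]
tcp_rot: [-0.0, -3.142, -0.0]
ft_force: [0.5, -0.2, -5.7]
width: 0.0471
grip_force: 25.0
```

jog_arm(increments=[{"linear": [0,0,0.04],"twist": [0,0,0],"jaw": 0.7},{"linear": [0,0,0.08],"twist": [0,0,0],"jaw": 0.7},{"linear": [0,0,0.1],"twist": [0,0,0],"jaw": 0.7},{"linear": [0,0,0.12],"twist": [0,0,0],"jaw": 0.7},{"linear": [0,0,0.12],"twist": [0,0,0],"jaw": 0.7}])

```text
time_s: 8.18
tcp_pos: [0.5461, -0.1056, 0.1577]
tcp_rot: [-0.0, 3.142, 0.0]
ft_force: [-0.5, 0.3, -5.9]
width: 0.0473
grip_force: 25.0
```

jog_arm(increments=[{"linear": [0,0,0.02],"twist": [0,0,0],"jaw": 0.7},{"linear": [0,0,0.04],"twist": [0,0,0],"jaw": 0.7},{"linear": [0,0,0.04],"twist": [0,0,0],"jaw": 0.7}])

```text
time_s: 8.55
tcp_pos: [0.5462, -0.1056, 0.1575]
tcp_rot: [-0.0, 3.141, -0.0]
ft_force: [-1.9, 1.4, 5.5]
width: 0.0471
grip_force: 25.0
```

jog_arm(increments=[{"linear": [0,0,0.02],"twist": [0,0,0],"jaw": 0.7},{"linear": [0,0,0.04],"twist": [0,0,0],"jaw": 0.7},{"linear": [0,0,0.04],"twist": [0,0,0],"jaw": 0.7}])

```text
time_s: 8.93
tcp_pos: [0.5462, -0.1056, 0.1574]
tcp_rot: [-0.0, 3.14, -0.001]
ft_force: [-5.5, 3.3, 15.9]
width: 0.0472
grip_force: 25.0
```

Contact came at exactly the expected seating height. I relax the push, then open.

jog_arm(increments=[{"linear": [0,0,-0.06],"twist": [0,0,0],"jaw": 0.7},{"linear": [0,0,-0.06],"twist": [0,0,0],"jaw": 0.4},{"linear": [0,0,-0.06],"twist": [0,0,0],"jaw": 0.2},{"linear": [0,0,-0.06],"twist": [0,0,0],"jaw": 0.0},{"linear": [0,0,-0.06],"twist": [0,0,0],"jaw": 0}])

```text
time_s: 9.55
tcp_pos: [0.5461, -0.1056, 0.1572]
tcp_rot: [0.0, 3.142, 0.0]
ft_force: [0.4, -0.0, -0.3]
width: 0.0812
grip_force: 0.0
```

jog_arm(increments=[{"linear": [0,0,-0.06],"twist": [0,0,0],"jaw": 0},{"linear": [0,0,-0.06],"twist": [0,0,0],"jaw": 0},{"linear": [0,0,-0.06],"twist": [0,0,0],"jaw": 0}])

```text
time_s: 9.93
tcp_pos: [0.5461, -0.1056, 0.1588]
tcp_rot: [-0.0, 3.141, 0.0]
ft_force: [-0.1, -0.4, -0.1]
width: 0.095
grip_force: 0.0
```

Run:
```python
from h import *
go([.546,-.1053,.210])
p,d=vision.capture("scene");np.savez("pics/scene2.npz",p=p,d=d);u,v,r=299,170,60
cv2.imwrite("pics/c.png",cv2.resize(p[v-r:v+r,u-r:u+r,::-1],(500,500),interpolation=cv2.INTER_CUBIC))
```

```text
lin [ 2.000e-03  1.300e-02 -2.049e+00] tw [0.    0.001 0.   ]
[ 0.5461 -0.1056  0.1588] [-0.11 -0.41 -0.11] 0.09497485498299671 0.0 9.925
```

View pics/c.png

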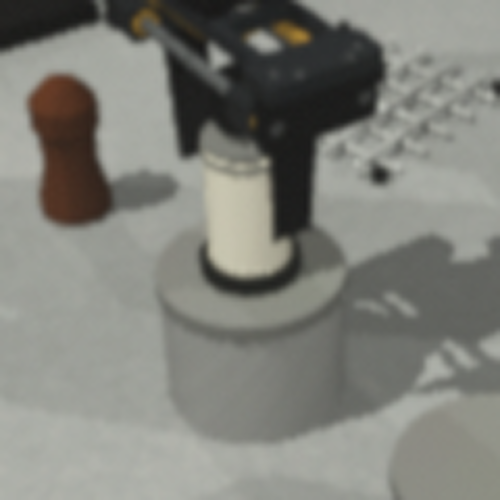

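The pump sits centred and upright on the lid, its foot at crop (250,270) on the lid centre. I rise to the knob and grip it.

jog_arm(increments=[{"linear": [0,0,-0.5],"twist": [0,0,0],"jaw": 0},{"linear": [0,0,-1.1],"twist": [0,0,0],"jaw": 0},{"linear": [0,0,-1.6],"twist": [0,0,0],"jaw": 0},{"linear": [0,0,-1.8],"twist": [0,0,0],"jaw": 0.2},{"linear": [0,0,-1.8],"twist": [0,0,0],"jaw": 0.4}], grip_force=12)

```text
time_s: 10.6
tcp_pos: [0.5461, -0.1057, 0.2042]
tcp_rot: [0.0, 3.141, -0.0]
ft_force: [-0.6, -0.0, -0.3]
width: 0.0808
grip_force: 0.0
```

```bash
python3 -c "
from h import *
go([.5461,-.1056,.204])"
```

```text
lin [-0.     0.002  0.007] tw [-0.001  0.004 -0.   ]
[ 0.5461 -0.1057  0.2042] [-0.55 -0.04 -0.3 ] 0.08082024494668727 0.0 10.6
```

jog_arm(increments=[{"linear": [0,0,0],"twist": [0,0,0],"jaw": 0.5},{"linear": [0,0,0],"twist": [0,0,0],"jaw": 0.6},{"linear": [0,0,0],"twist": [0,0,0],"jaw": 0.62},{"linear": [0,0,0],"twist": [0,0,0],"jaw": 0.65},{"linear": [0,0,0],"twist": [0,0,0],"jaw": 0.7}])

```text
time_s: 11.22
tcp_pos: [0.546, -0.1056, 0.2037]
tcp_rot: [-0.0, -3.142, -0.0]
ft_force: [1.2, -1.2, -0.9]
width: 0.0339
grip_force: 12.0
```

jog_arm(increments=[{"linear": [0,0,0],"twist": [0,0,0],"jaw": 0.8},{"linear": [0,0,0],"twist": [0,0,0],"jaw": 0.8},{"linear": [0,0,0],"twist": [0,0,0],"jaw": 0.8}])

```text
time_s: 11.6
tcp_pos: [0.546, -0.1056, 0.2037]
tcp_rot: [-0.0, -3.141, -0.0]
ft_force: [0.2, 0.4, -1.3]
width: 0.034
grip_force: 12.0
```

jog_arm(increments=[{"linear": [0,0,-0.04],"twist": [0,0,0],"jaw": 0.8},{"linear": [0,0,-0.09],"twist": [0,0,0],"jaw": 0.8},{"linear": [0,0,-0.14],"twist": [0,0,0],"jaw": 0.8},{"linear": [0,0,-0.18],"twist": [0,0,0],"jaw": 0.8},{"linear": [0,0,-0.18],"twist": [0,0,0],"jaw": 0.8}])

```text
time_s: 12.22
tcp_pos: [0.5461, -0.1056, 0.2083]
tcp_rot: [-0.0, 3.141, 0.0]
ft_force: [0.8, 0.0, -1.1]
width: 0.0339
grip_force: 12.0
```

```bash
python3 -c "
from h import *
go([.5461,-.1056,.2337])
print(readout.observe()['wrist_torque'])"
```

```text
lin [-1.000e-03  1.000e-03 -1.015e+00] tw [0.    0.001 0.   ]
[ 0.5461 -0.1056  0.2083] [ 0.82  0.01 -1.13] 0.03387292099328811 11.998825818300247 12.225
[ 0.03001958 -0.04295608 -0.05243722]
```

Only the handle's own weight shows on the wrist, about 1 N. I draw slowly on.

jog_arm(increments=[{"linear": [0,0,-0.08],"twist": [0,0,0],"jaw": 0.8},{"linear": [0,0,-0.18],"twist": [0,0,0],"jaw": 0.8},{"linear": [0,0,-0.28],"twist": [0,0,0],"jaw": 0.8},{"linear": [0,0,-0.38],"twist": [0,0,0],"jaw": 0.8},{"linear": [0,0,-0.46],"twist": [0,0,0],"jaw": 0.8}])

```text
time_s: 12.85
tcp_pos: [0.5461, -0.1056, 0.22]
tcp_rot: [0.0, 3.141, 0.0]
ft_force: [0.5, -0.2, -1.2]
width: 0.0337
grip_force: 12.0
```

jog_arm(increments=[{"linear": [0,0,-0.1],"twist": [0,0,0],"jaw": 0.8},{"linear": [0,0,-0.22],"twist": [0,0,0],"jaw": 0.8},{"linear": [0,0,-0.34],"twist": [0,0,0],"jaw": 0.8},{"linear": [0,0,-0.46],"twist": [0,0,0],"jaw": 0.8},{"linear": [0,0,-0.55],"twist": [0,0,0],"jaw": 0.8}])

```text
time_s: 13.48
tcp_pos: [0.5461, -0.1056, 0.2337]
tcp_rot: [0.0, 3.141, 0.0]
ft_force: [0.9, -0.8, -1.4]
width: 0.0338
grip_force: 12.0
```

jog_arm(increments=[{"linear": [0,0,0],"twist": [0,0,0],"jaw": 0.8},{"linear": [0,0,0],"twist": [0,0,0],"jaw": 0.8},{"linear": [0,0,0],"twist": [0,0,0],"jaw": 0.8},{"linear": [0,0,0],"twist": [0,0,0],"jaw": 0.8}])

```text
time_s: 13.98
tcp_pos: [0.546, -0.1056, 0.2334]
tcp_rot: [-0.0, -3.142, -0.0]
ft_force: [-0.6, 1.1, -0.6]
width: 0.0338
grip_force: 12.0
```

Run:
```python
from h import *
go([.5461,-.1056,.2337])
p,d=vision.capture("scene");np.savez("pics/scene3.npz",p=p,d=d);u,v,r=299,160,60
cv2.imwrite("pics/d.png",cv2.resize(p[v-r:v+r,u-r:u+r,::-1],(500,500),interpolation=cv2.INTER_CUBIC))
```

```text
lin [-0.002  0.001 -0.011] tw [ 0.001 -0.    -0.   ]
[ 0.546  -0.1056  0.2334] [-0.63  1.11 -0.57] 0.03378900326479635 11.998818665742874 13.975
```

View pics/d.png

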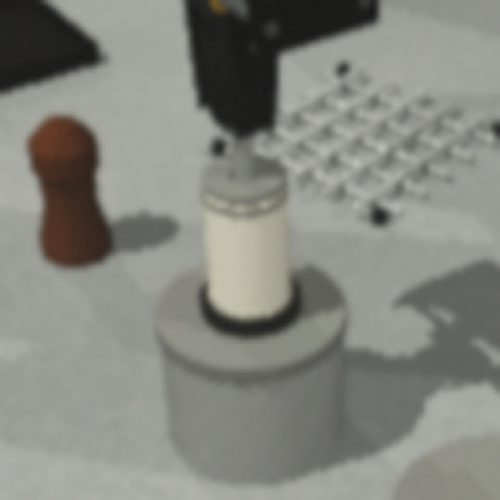

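The pump still sits square on the lid, its foot at (250,310). The rod shows between the cap and the fingers at (243,155), drawn about 30 mm.

```bash
python3 -c "
from cell import env
print(env.sign_off())"
```

```text
the job is handed in; nothing more can be done
None
```

I handed the job in with the pump seated squarely over the canister's valve button and the gripper holding its handle about 30 mm up; sign-off returned no verdict.

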